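# Index the flavour carousel to red the short way and pin it

## Task

Turn the notched flavour carousel, which has a black crank peg to turn it by, the shorter way round until the notch of the red station stands over the brass lock block; then take the locking pin from its wooden stand and push it down through that notch fully home into the lock block, and let go. The lock hole sits a few millimetres to one side of its nominal place, so feel for it gently, bringing the carousel along (never more than 25 N on the pin), and leave the other things on the table alone.

Things in the scene. Friction and masses are not known exactly. Their poses are not given: they have to be found in the camera images.
- carousel: fixed base: dark foot and bearing drum, brass lock block on its lug. Origin on the vertical turning axis at table height, z up; its -x axis points from the turning axis to the nominal lock place (roughly towards the robot, yaw within 0.4 rad). Heights above the table: top of lock block 30 mm, underside of the plate 32 mm, top of the plate 44 mm.
- plate (a joint): angle of the white notched plate (180 mm diameter, 12 mm thick), rad, counter-clockwise from above positive; endless, no stops, stays where left (friction 0.16 Nm). The red notch is over the nominal lock place at 0 and at 6.283 alike; it starts between 0.9 and 5.38, so the shorter way is down to 0 from below 3.14 and up to 6.283 from above.
- crank (a point): grip point on the black round crank peg: 16 mm diameter, standing 46 mm up from the plate, 52 mm from the turning axis (collar 20 mm wide in its lowest 7 mm). The point is on the peg's axis, 72 mm above the table. At joint angle 0 it lies 30 degrees counter-clockwise from the base's +x axis. Station buttons stand 6 mm, the hub 8 mm above the plate.
- red_notch (a point): centre of the red station's notch, 75 mm from the turning axis, at the plate's top (44 mm above the table). The notch is a radial slot 13.5 mm wide, from 62 mm radius out through the rim; a red button of 22 mm diameter marks it, 46 mm from the axis. Five like notches (yellow, green, blue, black, orange buttons) follow at 60 degrees.
- lock (a point): nominal mouth of the lock hole, 75 mm from the axis on the base's -x axis, 30 mm above the table. The hole (13.5 mm wide, 0.7 mm chamfer) goes 22 mm down through the brass block (34 mm square). The block is clamped up to 6 mm to either side of this point along the base's y axis only; no reading tells where; it is under the plate and is felt with the pin. It does not give.
- pin: loose locking pin, 0.08-0.13 kg, upright: steel shank 12 mm diameter, 34 mm long, nose tapering to 10 mm over the lowest 2 mm; flange 22 mm wide, 4 mm thick; orange round grip 14 mm diameter, 36 mm tall. Origin at the bottom of the nose, z up. Origin above the table: 44 mm stood on the plate, 30 mm in a notch on the block's top, 10 mm fully home (flange on the plate).
- pin_grip (a point): gripping point on the pin's axis, 60 mm above the bottom of its nose (22 mm above the flange).
- pin_stand: fixed wooden block 50x50x38 mm with a 14 mm hole straight through, in which the pin stands at the start, flange on the wood (pin origin 4 mm above the table). Origin under its centre.
- cocoa: bystander: tin, 75 mm diameter, 58 mm tall; origin under its centre
- tape: bystander: roll of brown tape lying flat, 100 mm diameter, 25 mm tall
- dust_pot: bystander: round pot with grey lid, 84 mm diameter, 27 mm tall
- mug: bystander: striped mug, 86x120x90 mm
- mould: bystander: clear moulding tray, 105x202x23 mm
- fork: bystander: fork with wooden handle, 30x197x15 mm
There are look-alikes about, which are no part of the job. Of the things shaped like the pin_stand, the wooden one is meant.

How it is judged:
On the way, in this order (a step that is already met when the one before it is completed fails the run):
1. the red notch is brought over the lock within 0.1 rad, while the pin is still in its stand ((value of joint plate between -0.1 and 0.1 rad or value of joint plate between 6.18319 and 6.38319 rad) and distance of pin from where it was at the start of the episode below 0.01 m), for 0.2 s.
2. the pin is out of its stand (horizontal distance between pin and pin_stand above 0.08 m), for 0.05 s.
At the end, for the whole second after the job is handed in: the pin stands upright (within 0.08 rad) and still, in the red notch and fully down in the lock hole (origin no more than 3.5 mm above home), and the plate stands at the red station within 0.12 rad ((value of joint plate between -0.12 and 0.12 rad or value of joint plate between 6.16319 and 6.40319 rad) and z of pin in the frame of carousel between 0.004 and 0.0135 m and x of pin in the frame of carousel between -0.08 and -0.07 m and y of pin in the frame of carousel between -0.009 and 0.009 m and angle between pin's own z axis and vertical below 0.08 rad and linear speed of pin below 0.02 m/s); the robot touches nothing.
It fails at once if the plate is turned the longer way (a start within about 0.15 rad of exactly opposite may go either way) ((value of joint plate between 3.34159 and 3.54159 rad and distance of red_notch from where it was at the start of the episode above 0.04125 m) or (value of joint plate between 2.74159 and 2.94159 rad and distance of red_notch from where it was at the start of the episode above 0.04125 m)).
It fails at once if the pin is pressed on the carousel, its plate or the lock block with more than 25 N (contact force between pin and carousel above 25 N).
It fails at once if a bystander is moved more than 30 mm (distance of any of cocoa, tape, dust_pot, mug, mould, fork from where it was at the start of the episode above 0.03 m).
It also fails if it takes over 67 s, if anything falls off the work surface, if the arm or the gripper's body presses on something with over 40 N, if the wrist force passes 120 N, or if a joint passes its speed limit or range.

## Robot

A 6-joint arm with a two-finger parallel gripper is mounted at the origin on a cart in front of the work surface, level with it; the furniture and walls round the work are solid. World frame = base frame: x ahead of the robot, y to its left, z up, the work surface at z = 0. Lengths are in m, angles in rad, forces in N, time in s.
With the tool pointing down it reaches from about 0.35 to 0.85 m from the base axis. Payload 8.1 kg.
Tool frame: the origin (TCP) lies at the very end of the fingers, on their centre line; the grasp point (between the pads) lies 19 mm behind it; z points along the fingers, y is the line along which they close (so a half turn about z gives the same grasp; the last joint's range is limited). The gripper opens to 93 mm and grips with 3 to 60 N. Pads are 15 mm wide; open, the fingers measure 128 mm over their backs; the gripper's body (75 mm by 188 mm) begins 65 mm behind the grasp point.
Start: joints at [1.197, 0.13, 1.488, -0, 1.523, -0.085], TCP at [0.171, 0.575, 0.219] pointing down, gripper open.
Joint ranges: [-2.96, 2.96], [-0.89, 2.26], [0.02, 2.5], [-1.34, 4.48], [0, 2.73], [-2.66, 2.66]. Speed limits (rad/s): [2.39, 2.39, 2.79, 3.14, 3.14, 3.14].

## Interface

Orientations are given as a rotation vector (axis times angle).
In Python, from rig import read_state, capture, hand_in gives the robot as it stands.
- The arm moves only by the tool play_rows, never from a script. Its argument "deltas" is a list of rows, each a list of 4 numbers: the shift along the tool's x, y, z in cm, then the turn about the tool's z in degrees. In form: [[x, y, z, yaw], ...]. A call has exactly 8 rows; each row shifts and turns the commanded pose from where the row before left it, along the tool's axes as they then stand; what a row does not reach is not made up. A row lasts 1/10 s, in which the tool goes at most 50 mm and 8.59 degrees, less where a joint would pass 70% of its speed; a pose out of reach is approached as far as the arm can. A call is refused whole if a number of a shift passes 5 or a number of a turn 8.59, either way. A call with a gripper value outside its range is refused whole. "jaw" is the opening, from 0 (shut) to 1 (fully open), set as the call begins (left out, the last holds). The fingers move at their own pace and stop on an object; "force" is the grip in N (left out, the last holds). Time passes only in rows, so rows that do not move let the fingers close, or fill a call up. It gives the time, the measured TCP pose, the force, the opening and the grip force at its end, in the units of the state.
- read_state(): the state, without advancing time (a new reading comes with each control period).
- capture(name): name is "scene" or "side" or "wrist"; returns a dict with "pixels" (384x512x3 uint8, red, green, blue), "z_map" (384x512 float32, m along the optical axis (not along the pixel's ray), 0 where there is no reading), "K" (3x3 intrinsics, pixels), "k1" (the pictures are not rectified: a ray, as slopes to the right and down, at radius r is drawn at 1 + k1 r^2 times it, then the intrinsics apply), "rvec" (rotation vector, rad) and "tvec" (3), from world to camera coordinates, as OpenCV has them; the wrist camera has in their place "hand_eye" (4x4, takes a point from camera to tool coordinates, whose origin is the TCP and whose axes are the flange's). Camera axes: x right, y down, z forward; pixel columns grow to the right and rows downward; lengths in m; the calibration is good to about 2 mm. A picture is of the moment at which its call begins: read the wrist's pose just before it.
- hand_in(): hands the job in; it is judged then, once.
The state is a dict: "time_s": time; "joints": joint angles; "qvel": joint speeds; "joint_torque": joint torques, N m; "tcp_pos": TCP position; "tool_rot": TCP orientation; "ft_force": force on the tool from outside, world axes, zero at the start; "moment": the same for the moment, N m; "width": opening from 0.0 (shut) to 1.0 (fully open); "grasp_force": force on a finger pad.
Only numpy, scipy, OpenCV 4.12 (cv2) and the standard library are available. Lean on these libraries where they do the work, as an engineer would, in place of code of your own. Each camera call takes 0.05 s, during which the arm holds its last target. There are 200 camera calls.

## Working session

There is one attempt and no reset: what is moved stays moved. The work goes in short steps, Python scripts to look and compute and a tool call to move; the robot and the scene stay as the last step left them, time stands still between calls to the robot, and variables do not carry over. Pictures are saved under pics/ and viewed, at most 10 in all, crops included, and the job is handed in when it is done.

Besides the shell and the picture viewer there is one more tool, called after "Request:" by a JSON object that holds its "api" and its "payload". play_rows: Moves the arm, as the interface text tells. Its arguments: {"type":"object","properties":{"deltas":{"type":"array","items":{"type":"array","items":{"type":"number"}}},"jaw":{"type":"number"},"force":{"type":"number"}},"required":["deltas"]}

```bash
ls; mkdir -p pics; cat > h.py <<'E'
import numpy as np, cv2
from rig import read_state, capture, hand_in
def cam(name):
    s=read_state(); c=capture(name)
    if 'rvec' in c:
        R=cv2.Rodrigues(np.array(c['rvec'],float))[0]; t=np.array(c['tvec'],float).ravel()
        c['Rw']=R.T; c['o']=-R.T@t
    else:
        T=np.eye(4); T[:3,:3]=cv2.Rodrigues(np.array(s['tool_rot'],float))[0]; T[:3,3]=s['tcp_pos']
        M=T@np.array(c['hand_eye']); c['Rw']=M[:3,:3]; c['o']=M[:3,3]
    return c
def slopes(c,uv):
    K=np.array(c['K']); uv=np.atleast_2d(np.array(uv,float))
    d=(uv-[K[0,2],K[1,2]])/[K[0,0],K[1,1]]
    rd=np.linalg.norm(d,axis=1); r=rd.copy()
    for _ in range(20): r=rd/(1+c['k1']*r*r)
    return d*(r/np.maximum(rd,1e-9))[:,None]
def plane(c,uv,z):
    s=slopes(c,uv); d=np.c_[s,np.ones(len(s))]@c['Rw'].T
    return c['o']+d*((z-c['o'][2])/d[:,2])[:,None]
def depth(c,uv):
    uv=np.atleast_2d(uv); s=slopes(c,uv)
    zz=np.array([c['z_map'][int(round(v)),int(round(u))] for u,v in uv])
    return c['o']+(np.c_[s,np.ones(len(s))]*zz[:,None])@c['Rw'].T
def cloud(c):
    h,w=c['z_map'].shape; g=np.stack(np.meshgrid(np.arange(w),np.arange(h)),-1).reshape(-1,2)
    s=slopes(c,g); P=c['o']+(np.c_[s,np.ones(len(s))]*c['z_map'].reshape(-1,1))@c['Rw'].T
    P[c['z_map'].ravel()==0]=np.nan
    return P.reshape(h,w,3)
def save(c,n): cv2.imwrite('pics/'+n,cv2.cvtColor(c['pixels'],cv2.COLOR_RGB2BGR))
E
python3 - <<'E'
from h import *
a=cam('scene');b=cam('side');
cv2.imwrite('pics/a.png',cv2.cvtColor(a['pixels'],cv2.COLOR_RGB2BGR)); save(b,'b.png')
print(a['o'],b['o'],a['K'],a['k1'],read_state())
E
```

```text
pics
[ 0.17735581 -1.0834047   0.75839709] [ 0.02125591 -1.28302421  0.80659769] [[387.05986408   0.         252.13120416]
 [  0.         387.05986408 195.41361294]
 [  0.           0.           1.        ]] -0.0312568606190984 {'time_s': 0.1, 'joints': array([ 1.19660545e+00,  1.31107793e-01,  1.48916594e+00, -1.04505352e-05,
        1.52295024e+00, -8.54064732e-02]), 'qvel': array([-0.00067839, -0.00118026, -0.00270215, -0.00023074, -0.0011243 ,
        0.00069028]), 'joint_torque': array([ 1.31395871e-03, -5.61343682e+01, -4.93095481e+01,  7.69608747e-02,
        2.91560974e-02, -1.17014670e-04]), 'tcp_pos': array([0.17067638, 0.57469506, 0.21768153]), 'tool_rot': array([-4.51993917e-01, -3.10854128e+00,  2.49855121e-03]), 'ft_force': array([-0.55472776, -0.89188575,  0.5936286 ]), 'moment': array([-0.03438729,  0.03593719, -0.0098837 ]), 'grasp_force': 0.0, 'width': 0.9987683136102622}
```

View pics/a.png

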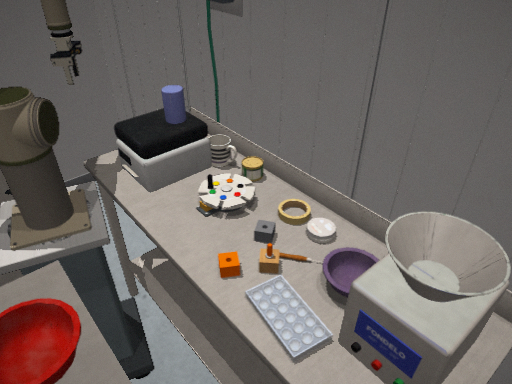

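View pics/b.png

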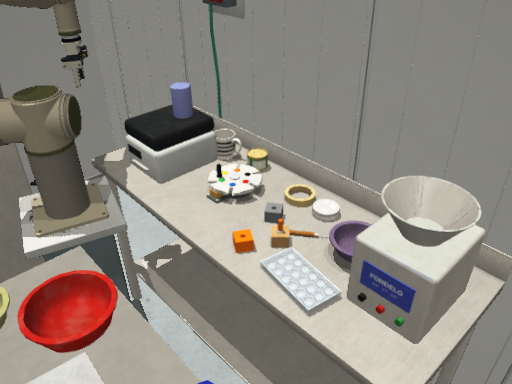

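The carousel is at about (226,190) in the scene view, with its black peg at (210,183). The red button is at about (237,195) and brass shows near (205,209). The pin is in the wooden stand at (269,258). The orange and grey blocks are look-alikes.

```bash
python3 - <<'E'
from h import *
for n,box in (('scene',(190,165,265,220)),('side',(200,155,270,205))):
    c=cam(n); P=cloud(c); x0,y0,x1,y1=box
    px=c['pixels'].astype(int); Q=P[y0:y1,x0:x1]; q=px[y0:y1,x0:x1]
    m=(abs(Q[...,2]-.044)<.008)&(q.min(-1)>120)
    cn=cv2.convexHull(np.argwhere(m)[:,::-1].astype(np.float32)).reshape(-1,2)+[x0,y0]
    W=plane(c,cn,.044); el=cv2.fitEllipse((W[:,:2]*1000).astype(np.float32)); print(n,'plate',el, 'z',np.nanmedian(Q[m][:,2]))
    hsv=cv2.cvtColor(c['pixels'],cv2.COLOR_RGB2HSV)
    for nm,lo,hi in (('red',0,6),('red2',172,180),('orange',8,17),('yellow',22,34),('green',45,80),('blue',100,125)):
        mm=np.zeros(hsv.shape[:2],np.uint8); mm[y0:y1,x0:x1]=cv2.inRange(hsv,(lo,140,60),(hi,255,255))[y0:y1,x0:x1]
        k,_,st,ce=cv2.connectedComponentsWithStats(mm)
        for i in range(1,k):
            if st[i,4]>5: print(nm,st[i,4],ce[i].round(1),plane(c,ce[i],.05).round(4)[0])
    bx=(250,238,285,278) if n=='scene' else (265,210,295,252)
    x0,y0,x1,y1=bx; Q=P[y0:y1,x0:x1]
    for zl,zh in ((.03,.041),(.045,.085)):
        m=(Q[...,2]>zl)&(Q[...,2]<zh); print('stand',zl,m.sum(),np.nanmedian(Q[m],0),np.nanmin(Q[m],0),np.nanmax(Q[m],0))
    big=cv2.resize(c['pixels'][150:280,180:310],None,fx=4.6,fy=4.6,interpolation=cv2.INTER_CUBIC)
    cv2.imwrite(f'pics/crop_{n}.png',big[...,::-1])
E
```

```text
scene plate ((525.067138671875, -146.67832946777344), (179.06434631347656, 184.33676147460938), 151.9146270751953) z 0.04421975258918254
red 19 [236.8 193.7] [ 0.5424 -0.1908  0.05  ]
orange 19 [229.2 180.3] [ 0.5487 -0.113   0.05  ]
yellow 20 [215.4 182.9] [ 0.503  -0.1077  0.05  ]
green 15 [212.1 191.2] [ 0.4778 -0.146   0.05  ]
blue 19 [222.7 196.7] [ 0.4971 -0.1869  0.05  ]
stand 0.03 253 [ 0.5133196  -0.46703152  0.03763185] [ 0.48566619 -0.49265108  0.03004037] [ 0.55027344 -0.43012075  0.04099037]
stand 0.045 70 [ 0.51576033 -0.46334133  0.06537516] [ 0.50904099 -0.46690938  0.04519743] [ 0.52421567 -0.45497133  0.08025629]
side plate ((668.840087890625, -218.67376708984375), (319.1050720214844, 494.71856689453125), 63.4441032409668) z 0.042949313312861004
red 15 [245.3 181.1] [ 0.5446 -0.1949  0.05  ]
orange 11 [236.9 169.6] [ 0.5522 -0.1157  0.05  ]
yellow 12 [223.5 172.5] [ 0.5044 -0.1111  0.05  ]
green 11 [221.1 179.3] [ 0.4797 -0.1468  0.05  ]
blue 13 [232.3 184. ] [ 0.4998 -0.1907  0.05  ]
stand 0.03 254 [ 0.52789334 -0.45368071  0.03828601] [ 0.48553971 -0.49326167  0.03008005] [ 0.57613036 -0.35051458  0.04099871]
stand 0.045 57 [ 0.51696673 -0.46287566  0.06183303] [ 0.51082141 -0.46744871  0.04502681] [ 0.52596845 -0.45512085  0.07899796]
```

View pics/crop_scene.png

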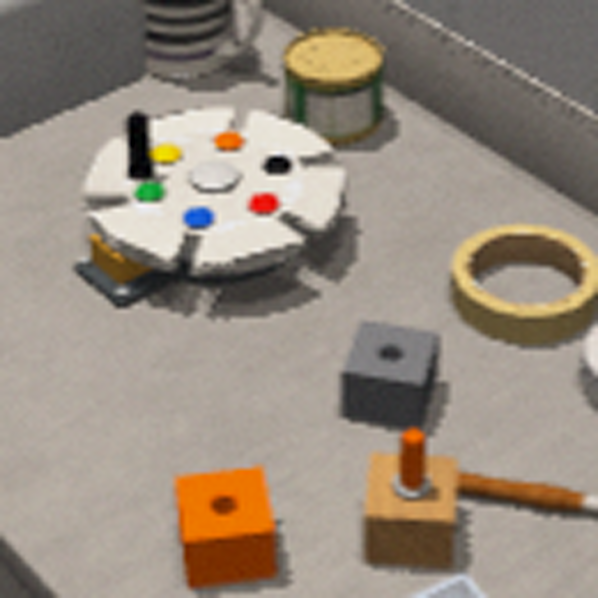

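```bash
cat >> h.py <<'E'
def tool(p):
    s=read_state(); R=cv2.Rodrigues(np.array(s['tool_rot'],float))[0]
    return (R.T@(np.array(p)-s['tcp_pos'])*100).round(2)
def yawx():
    R=cv2.Rodrigues(np.array(read_state()['tool_rot'],float))[0]; return R
E
python3 - <<'E'
from h import *
c=cam('scene');P=cloud(c);b=cam('side');Pb=cloud(b)
Q=np.r_[P.reshape(-1,3),Pb.reshape(-1,3)]; Q=Q[~np.isnan(Q[:,0])]
for x in np.arange(0,.9,.1):
    print(round(x,1),[ (lambda m: round(float(np.percentile(Q[m][:,2],99)),2) if m.sum()>3 else None)((Q[:,0]>x)&(Q[:,0]<x+.1)&(Q[:,1]>y)&(Q[:,1]<y+.1)&(Q[:,2]<.6)) for y in np.arange(-.6,.8,.1)])
B={'r':[.5424,-.1908],'o':[.5487,-.113],'y':[.503,-.1077],'g':[.4778,-.146],'b':[.4971,-.1869]}
print(cv2.minEnclosingCircle(np.array(list(B.values()),np.float32)))
A=np.array(list(B.values())); M=np.c_[2*A,np.ones(5)]; s=np.linalg.lstsq(M,(A**2).sum(1),rcond=None)[0]; print(s[:2],(s[2]+s[:2]@s[:2])**.5)
w=cam('wrist'); print(w['hand_eye'],w['K'],w['k1'])
print(yawx(), tool([.43,-.16,.3]))
E
```

```text
0.0 [0.07, 0.07, 0.06, -0.02, 0.01, 0.4, 0.4, 0.6, 0.6, 0.57, -0.75, -0.75, -0.75, None]
0.1 [-0.03, None, None, -0.75, 0.01, 0.33, 0.35, 0.0, 0.58, 0.58, 0.56, 0.53, 0.34, -0.75]
0.2 [None, None, 0.0, 0.0, 0.0, 0.0, 0.18, 0.18, 0.0, 0.0, -0.76, 0.53, 0.35, -0.75]
0.3 [0.0, 0.04, 0.0, 0.0, 0.0, 0.17, 0.18, 0.19, 0.18, -0.54, None, -0.75, -0.75, -0.75]
0.4 [0.03, 0.04, 0.0, 0.04, 0.09, 0.04, 0.29, 0.3, 0.18, -0.54, None, -0.75, -0.75, -0.75]
0.5 [0.03, 0.08, 0.04, 0.05, 0.05, 0.05, 0.18, 0.19, None, None, 0.08, None, 0.48, 0.47]
0.6 [0.07, 0.03, 0.03, 0.03, 0.05, 0.06, 0.09, 0.54, 0.53, 0.5, 0.5, 0.49, 0.48, None]
0.7 [0.07, 0.03, 0.08, 0.08, 0.56, 0.56, 0.55, 0.54, 0.51, None, None, None, None, None]
0.8 [0.59, 0.6, 0.59, 0.59, 0.57, 0.56, None, None, None, None, None, None, None, None]
((0.5227000117301941, -0.14925000071525574), 0.04608360677957535)
[ 0.52264471 -0.14950187] 0.045419921293129176
[[-3.02171054e-04 -9.66249566e-01 -2.57607618e-01  7.06694077e-02]
 [ 9.99999247e-01 -5.98349095e-04  1.07133372e-03  4.17165090e-04]
 [-1.18931503e-03 -2.57607100e-01  9.66249019e-01 -1.64867569e-01]
 [ 0.00000000e+00  0.00000000e+00  0.00000000e+00  1.00000000e+00]] [[300.28393071   0.         253.19408028]
 [  0.         300.28393071 190.99962725]
 [  0.           0.           1.        ]] -0.014527372052688309
[[-9.58587397e-01  2.84798487e-01 -1.54088566e-04]
 [ 2.84798526e-01  9.58587324e-01 -3.76139576e-04]
 [ 4.05833639e-05 -4.04446853e-04 -9.99999917e-01]] [-45.78 -63.08  -8.13]
```

Request:
{"api": "play_rows", "payload": {"deltas": [[0,0,-4.5,0],[0,0,-4.5,0],[0,0,-4.5,0],[-1.5,-2,-4,0],[-2.6,-3.6,0,0],[-2.6,-3.6,0,0],[-2.6,-3.6,0,0],[-2.6,-3.6,0,0]], "jaw": 0.5}}

```text
time_s: 1.15
tcp_pos: [0.2384, 0.3825, 0.3937]
tool_rot: [0.451, 3.109, 0.001]
ft_force: [0.6, 0.3, 0.4]
width: 0.505
grasp_force: 0.0
```

Request:
{"api": "play_rows", "payload": {"deltas": [[-2.6,-3.6,0,0],[-2.6,-3.6,0,0],[-2.6,-3.6,0,0],[-2.6,-3.6,0,0],[-2.6,-3.6,0,0],[-2.6,-3.6,0,0],[-2.6,-3.6,0,0],[-2.6,-3.6,0,0]]}}

```text
time_s: 1.95
tcp_pos: [0.3557, 0.047, 0.394]
tool_rot: [0.452, 3.108, 0.0]
ft_force: [1.5, 0.6, -0.1]
width: 0.501
grasp_force: 0.0
```

Request:
{"api": "play_rows", "payload": {"deltas": [[-3,-4,0,0],[-3,-4,0,0],[-3,-4,0,0],[-3,-4,0,0],[0,-2,3,0],[0,0,4,0],[0,0,4,0],[0,0,0,0]]}}

```text
time_s: 2.75
tcp_pos: [0.4163, -0.1568, 0.2772]
tool_rot: [-0.452, -3.099, -0.006]
ft_force: [0.0, 0.6, -0.5]
width: 0.499
grasp_force: 0.0
```

```bash
python3 - <<'E'
from h import *
c=cam('wrist'); save(c,'w1.png'); np.savez('w1.npz',**{k:v for k,v in c.items()}); print(read_state()['tcp_pos'],c['o'])
E
```

```text
[ 0.41771601 -0.15725379  0.28129622] [ 0.35029761 -0.13700652  0.44285162]
```

View pics/w1.png

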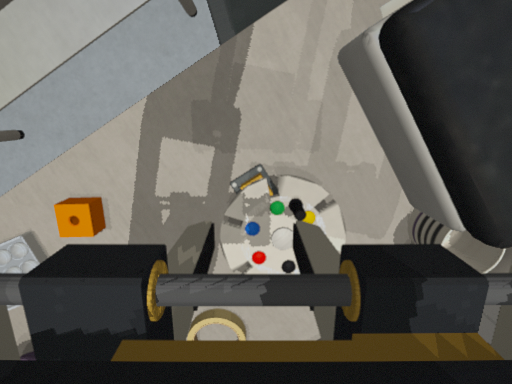

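The lock block and lug stick out at about (250,179), with the outer edge visible. The buttons are red (259,257), blue (252,229), green (277,208) and yellow (309,217), with the hub at (282,238).

```bash
python3 - <<'E'
from h import *
c=dict(np.load('w1.npz')); c['k1']=float(c['k1'])
hsv=cv2.cvtColor(c['pixels'],cv2.COLOR_RGB2HSV)
pts={}
x0,y0,x1,y1=215,160,350,275
for nm,lo,hi in (('red',0,6),('green',45,80),('blue',100,125),('yellow',22,32)):
    mm=np.zeros(hsv.shape[:2],np.uint8); mm[y0:y1,x0:x1]=cv2.inRange(hsv,(lo,140,80),(hi,255,255))[y0:y1,x0:x1]
    k,_,st,ce=cv2.connectedComponentsWithStats(mm)
    for i in range(1,k):
        if st[i,4]>20: pts[nm]=plane(c,ce[i],.05)[0]; print(nm,st[i,4],ce[i].round(1),pts[nm].round(4))
print('hub',plane(c,[282.5,238.5],.052))
P=cloud(c); np.save('P1.npy',P)
big=cv2.resize(c['pixels'][155:275,215:350],None,fx=5.5,fy=5,interpolation=cv2.INTER_CUBIC)
big=cv2.resize(c['pixels'][155:215,215:320],None,fx=7,fy=7,interpolation=cv2.INTER_CUBIC)
cv2.imwrite('pics/w1c.png',big[...,::-1])
for v in (172,176,180,184,188): print(v,[tuple((P[v,u]*1000).round().astype(int)) for u in range(228,284,8)])
E
```

```text
red 134 [258.4 257.2] [ 0.5427 -0.1852  0.05  ]
green 139 [276.6 207.5] [ 0.4783 -0.1404  0.05  ]
blue 140 [251.9 228.3] [ 0.4976 -0.1815  0.05  ]
yellow 116 [308.9 217.1] [ 0.5045 -0.1013  0.05  ]
hub [[ 0.52385528 -0.14460442  0.052     ]]
172 [(np.int64(420), np.int64(-196), np.int64(-1)), (np.int64(424), np.int64(-184), np.int64(-1)), (np.int64(427), np.int64(-173), np.int64(-1)), (np.int64(429), np.int64(-161), np.int64(6)), (np.int64(433), np.int64(-150), np.int64(6)), (np.int64(437), np.int64(-138), np.int64(-1)), (np.int64(441), np.int64(-127), np.int64(-2))]
176 [(np.int64(426), np.int64(-198), np.int64(-2)), (np.int64(430), np.int64(-186), np.int64(-1)), (np.int64(431), np.int64(-174), np.int64(8)), (np.int64(435), np.int64(-163), np.int64(7)), (np.int64(434), np.int64(-151), np.int64(28)), (np.int64(442), np.int64(-140), np.int64(5)), (np.int64(438), np.int64(-129), np.int64(38))]
180 [(np.int64(432), np.int64(-200), np.int64(-2)), (np.int64(434), np.int64(-187), np.int64(6)), (np.int64(437), np.int64(-176), np.int64(6)), (np.int64(436), np.int64(-163), np.int64(29)), (np.int64(436), np.int64(-152), np.int64(43)), (np.int64(448), np.int64(-142), np.int64(6)), (np.int64(453), np.int64(-130), np.int64(-1))]
184 [(np.int64(438), np.int64(-201), np.int64(-1)), (np.int64(439), np.int64(-189), np.int64(10)), (np.int64(439), np.int64(-176), np.int64(25)), (np.int64(439), np.int64(-164), np.int64(41)), (np.int64(442), np.int64(-153), np.int64(42)), (np.int64(453), np.int64(-143), np.int64(8)), (np.int64(459), np.int64(-132), np.int64(-1))]
188 [(np.int64(444), np.int64(-203), np.int64(-1)), (np.int64(446), np.int64(-191), np.int64(6)), (np.int64(442), np.int64(-176), np.int64(38)), (np.int64(444), np.int64(-165), np.int64(42)), (np.int64(447), np.int64(-155), np.int64(44)), (np.int64(450), np.int64(-144), np.int64(43)), (np.int64(463), np.int64(-133), np.int64(8))]
```

View pics/w1c.png

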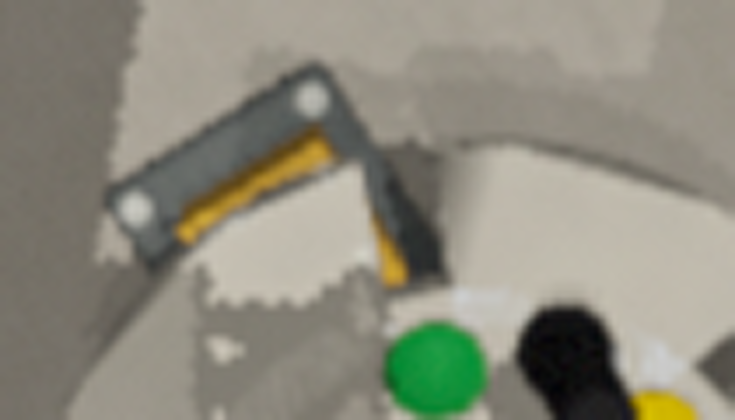

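```bash
cat > fit.py <<'E'
from h import *
from scipy.optimize import least_squares
def buttons(c,box):
    hsv=cv2.cvtColor(c['pixels'],cv2.COLOR_RGB2HSV); x0,y0,x1,y1=box; pts={}
    for nm,lo,hi in (('red',0,6),('green',45,80),('blue',100,125),('yellow',22,32),('orange',8,17)):
        mm=np.zeros(hsv.shape[:2],np.uint8); mm[y0:y1,x0:x1]=cv2.inRange(hsv,(lo,150,80),(hi,255,255))[y0:y1,x0:x1]
        k,_,st,ce=cv2.connectedComponentsWithStats(mm)
        if k>1:
            i=1+np.argmax(st[1:,4])
            if st[i,4]>10: pts[nm]=plane(c,ce[i],.05)[0,:2]
    ang=dict(red=0,orange=120,yellow=180,green=240,blue=300)
    def f(p): return np.concatenate([pts[n]-p[:2]-.046*np.array([np.cos(p[2]+np.radians(ang[n])),np.sin(p[2]+np.radians(ang[n]))]) for n in pts])
    r=least_squares(f,[.523,-.147,-1.15],loss='soft_l1',f_scale=.001); return r.x,np.abs(r.fun).max()*1000,list(pts)
E
python3 - <<'E'
from fit import *
c=cam('wrist'); print(read_state()['tcp_pos'],read_state()['qvel'].round(3))
print('w',buttons(c,(215,160,350,275)))
print('s',buttons(cam('scene'),(190,165,265,220)))
print('side',buttons(cam('side'),(200,155,270,205)))
L=plane(c,[[231,182.9],[260.4,164.3],[234.1,184.9],[259.6,169.1]],.008)[:,:2]; print(L)
for i in (0,2):
    d=L[i+1]-L[i]; print(np.degrees(np.arctan2(d[1],d[0]))-90,np.linalg.norm(d),L[i:i+2].mean(0))
E
```

```text
[ 0.419062   -0.15777535  0.28423755] [ 0.008 -0.021 -0.067 -0.001  0.003 -0.001]
w (array([ 0.52415895, -0.14403212, -1.14141964]), np.float64(0.6316465640854628), ['red', 'green', 'blue', 'yellow'])
s (array([ 0.5231203 , -0.14959458, -1.12742018]), np.float64(0.855986622692928), ['red', 'green', 'blue', 'yellow', 'orange'])
side (array([ 0.52495432, -0.15237983, -1.12887124]), np.float64(0.9346892940585074), ['red', 'green', 'blue', 'yellow'])
[[ 0.43922865 -0.19710419]
 [ 0.42478635 -0.14700801]
 [ 0.4434958  -0.19357895]
 [ 0.4313443  -0.15015223]]
16.081820566401333 0.05213643115251003 [ 0.4320075 -0.1720561]
15.632489865320395 0.04509478068321209 [ 0.43742005 -0.17186559]
```

```bash
python3 - <<'E'
from h import *
c=cam('wrist'); s=read_state(); print('joints',s['joints'].round(3))
g=c['pixels'].max(-1); x0,y0=285,192
m=(g[y0:225,x0:315]<40).astype(np.uint8); k,_,st,ce=cv2.connectedComponentsWithStats(m)
for i in range(1,k): print(st[i])
P=cloud(c)[y0:225,x0:315]; mm=(P[...,2]>.085)&(P[...,2]<.096); print(mm.sum(),np.nanmean(P[mm],0), np.argwhere(mm).mean(0)[::-1]+[x0,y0])
print('peg',plane(c,np.argwhere(mm).mean(0)[::-1]+[x0,y0],.09))
print(tool([.4815,-.114,.13]))
E
```

```text
joints [-0.474 -0.308  1.778 -0.     1.667 -1.757]
[  4   0  16  19 191]
113 [ 0.48215873 -0.11432225  0.08796471] [299.68141593 205.71681416]
peg [[ 0.48142521 -0.11444766  0.09      ]]
[-4.49  6.   15.71]
```

Request:
{"api": "play_rows", "payload": {"deltas": [[-2.2,3,2,0],[-2.3,3,2,0],[0,0,3,8],[0,0,3,8],[0,0,2,3],[0,0,0,0],[0,0,0,0],[0,0,0,0]], "jaw": 0.5}}

```text
time_s: 3.8
tcp_pos: [0.4812, -0.1138, 0.1664]
tool_rot: [0.955, 2.989, -0.0]
ft_force: [-0.9, 0.4, -0.0]
width: 0.499
grasp_force: 0.0
```

```bash
python3 - <<'E'
from h import *
c=cam('wrist'); save(c,'w2.png'); s=read_state(); print(s['tcp_pos'],s['joints'].round(2))
P=cloud(c); mm=(P[...,2]>.084)&(P[...,2]<.096)&(c['pixels'].max(-1)<60)&(np.hypot(P[...,0]-.481,P[...,1]+.115)<.025)
uv=np.argwhere(mm).mean(0)[::-1]; print(mm.sum(),uv,plane(c,uv,.09),tool(plane(c,uv,.09)[0]))
E
```

```text
[ 0.48108059 -0.11379792  0.16620747] [-0.34 -0.13  1.85  0.    1.42 -1.29]
247 [252.91093117 198.79757085] [[ 0.48194278 -0.11349765  0.09      ]] [-0.02  0.07  7.62]
```

View pics/w2.png

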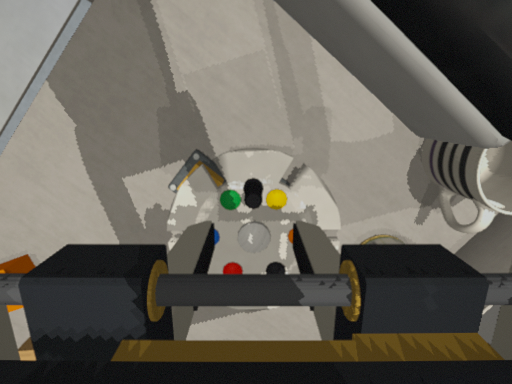

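The peg is centred between the fingers. Before going down I'm checking the gripper body's clearance to the white box.

```bash
python3 - <<'E'
from h import *
Q=np.concatenate([cloud(cam(n)).reshape(-1,3) for n in ('scene','side')]); Q=Q[(Q[:,2]>.08)&(Q[:,2]<.35)&(Q[:,0]>.25)&(Q[:,0]<.65)&(Q[:,1]<.15)&(Q[:,1]>-.12)]
R=yawx(); q=(Q-read_state()['tcp_pos'])@R
for x in np.arange(.25,.65,.05):
    m=(Q[:,0]>x)&(Q[:,0]<x+.05)&(Q[:,1]>-.11); print(round(x,2),m.sum(),Q[m][:,1].min().round(3) if m.any() else None)
m=(abs(q[:,0])<.05)&(q[:,1]>.06); print('min y ahead in tool',np.percentile(q[m][:,1],[0,1,5]) if m.any() else None)
E
```

```text
0.25 1123 -0.004
0.3 1572 -0.014
0.35 1349 -0.005
0.4 1932 -0.109
0.45 1372 -0.109
0.5 457 -0.11
0.55 140 -0.077
0.6 110 0.035
min y ahead in tool [0.06054891 0.06145013 0.06538649]
```

Request:
{"api": "play_rows", "payload": {"deltas": [[0,0,0,8],[0,0,0,8],[0,0,2,8],[0,0,3,2],[0,0,3,0],[0,0,2.6,0],[0,0,0,0],[0,0,0,0]]}}

```text
time_s: 4.75
tcp_pos: [0.4797, -0.1134, 0.0584]
tool_rot: [-1.607, -2.699, 0.0]
ft_force: [0.3, 0.8, 0.2]
width: 0.498
grasp_force: 0.0
```

Request:
{"api": "play_rows", "payload": {"deltas": [[0,0,0,0],[0,0,0,0],[0,0,0,0],[0,0,0,0],[0,0,0,0],[0,0,0,0],[0,0,0,0],[0,0,0,0]], "jaw": 0.0, "force": 10}}

```text
time_s: 5.55
tcp_pos: [0.4806, -0.1135, 0.0584]
tool_rot: [1.606, 2.697, 0.001]
ft_force: [4.7, -0.9, 3.0]
width: 0.17
grasp_force: 10.0
```

```bash
python3 - <<'E'
from h import *
s=read_state(); R=yawx(); print(s['tcp_pos'],s['ft_force'],s['width']*93,s['grasp_force'],'yaw y',np.degrees(np.arctan2(R[1,1],R[0,1])))
# arc: about centre (.524,-.1445), 97.5 deg cw, tool yaw +77 total, 16 rows
c=np.array([.524,-.1445]); p=s['tcp_pos'][:2]; a0=np.arctan2(*(p-c)[::-1]); print(np.degrees(a0),np.linalg.norm(p-c))
n=16; ya=np.arctan2(R[1,1],R[0,1]); 
for i in range(n):
    a=a0-np.radians(97.5)*i/n; b=a0-np.radians(97.5)*(i+1)/n; r=.052
    d=r*np.array([np.cos(b)-np.cos(a),np.sin(b)-np.sin(a)])
    y=ya-np.radians(77)*i/n; ey=np.array([np.cos(y),np.sin(y)]); ex=np.array([-np.sin(y),np.cos(y)])
    print(np.round([ex@d*100,ey@d*100],2), 'ex' )
print(R[:2,0])
E
```

```text
[ 0.48063527 -0.11354174  0.05843077] [ 4.65309169 -0.86979671  3.03055047] 15.817004285950091 10.002360994012633 yaw y 28.45344811099289
144.4768042200957 0.053281458105375636
[0.22 0.51] ex
[0.2  0.51] ex
[0.19 0.52] ex
[0.18 0.52] ex
[0.17 0.53] ex
[0.16 0.53] ex
[0.15 0.53] ex
[0.13 0.54] ex
[0.12 0.54] ex
[0.11 0.54] ex
[0.1  0.54] ex
[0.09 0.55] ex
[0.07 0.55] ex
[0.06 0.55] ex
[0.05 0.55] ex
[0.04 0.55] ex
[-0.47644179  0.87920467]
```

Request:
{"api": "play_rows", "payload": {"deltas": [[0.22,0.51,0,4.8],[0.2,0.51,0,4.8],[0.19,0.52,0,4.8],[0.18,0.52,0,4.8],[0.17,0.53,0,4.8],[0.16,0.53,0,4.8],[0.15,0.53,0,4.8],[0.13,0.54,0,4.8]]}}

```text
time_s: 6.35
tcp_pos: [0.5155, -0.0908, 0.058]
tool_rot: [-2.407, -2.014, 0.002]
ft_force: [-6.8, 5.6, 12.9]
width: 0.169
grasp_force: 10.0
```

```bash
python3 - <<'E'
from h import *
s=read_state(); R=yawx(); print(s['tcp_pos'],s['ft_force'],s['width']*93,s['grasp_force'],'yaw y',np.degrees(np.arctan2(R[1,1],R[0,1])),s['joints'].round(2))
d=s['tcp_pos'][:2]-[.524,-.1445]; print(np.hypot(*d),np.degrees(np.arctan2(d[1],d[0])))
E
```

```text
[ 0.51553152 -0.09075448  0.05796518] [-6.76882036  5.6307238  12.89502482] 15.692526494487762 10.004224415260978 yaw y -10.140499178699736 [-0.27  0.07  1.86  0.    1.22 -0.1 ]
0.05440859990423385 98.95426798967733
```

Request:
{"api": "play_rows", "payload": {"deltas": [[0.12,0.54,-0.2,4.8],[0.11,0.54,-0.1,4.8],[0.1,0.54,0,4.8],[0.09,0.55,0,4.8],[0.07,0.55,0,4.8],[0.06,0.55,0,4.8],[0.05,0.55,0,4.8],[0.04,0.55,0,4.8]]}}

```text
time_s: 7.15
tcp_pos: [0.5559, -0.1008, 0.0583]
tool_rot: [-2.93, -1.111, 0.002]
ft_force: [5.3, 16.7, -4.5]
width: 0.171
grasp_force: 10.0
```

Request:
{"api": "play_rows", "payload": {"deltas": [[0,0,0,0],[0,0,0,0],[0,0,0,0],[0,0,0,0],[0,0,0,0],[0,0,0,0],[0,0,0,0],[0,0,0,0]]}}

```text
time_s: 7.95
tcp_pos: [0.5565, -0.1017, 0.0584]
tool_rot: [-2.93, -1.116, 0.0]
ft_force: [6.5, 13.0, -7.9]
width: 0.169
grasp_force: 10.0
```

```bash
python3 - <<'E'
from fit import *
s=read_state(); R=yawx(); print(s['tcp_pos'],s['ft_force'],s['width']*93,s['grasp_force'],'yaw y',np.degrees(np.arctan2(R[1,1],R[0,1])),s['joints'].round(2))
d=s['tcp_pos'][:2]-[.524,-.1445]; print(np.hypot(*d),np.degrees(np.arctan2(d[1],d[0])))
c=cam('wrist'); save(c,'w3.png')
E
```

```text
[ 0.55653338 -0.10171552  0.05839871] [ 6.54689769 13.04493707 -7.90592482] 15.679753368123583 9.986214964301325 yaw y -48.299017200633436 [-0.27  0.18  1.74  0.    1.23  0.57]
0.0537487892131806 52.75058839612081
```

View pics/w3.png

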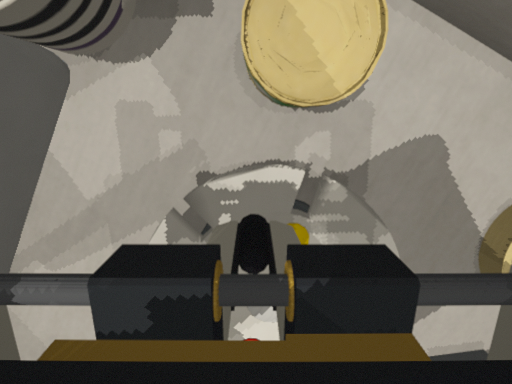

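Request:
{"api": "play_rows", "payload": {"deltas": [[-0.15,0.15,0,0],[-0.1,0.15,0,0],[0,0,0,0],[0,0,0,0],[0,0,0,0],[0,0,0,0],[0,0,0,0],[0,0,0,0]]}}

```text
time_s: 8.8
tcp_pos: [0.5568, -0.1054, 0.0588]
tool_rot: [-2.93, -1.116, -0.0]
ft_force: [7.1, 14.5, -5.1]
width: 0.169
grasp_force: 10.0
```

Request:
{"api": "play_rows", "payload": {"deltas": [[0,0,0,0],[0,0,0,0],[0,0,0,0],[0,0,0,0],[0,0,-3,0],[0,0,-4,0],[0,0,-4,0],[0,0,-4,0]], "jaw": 0.5}}

```text
time_s: 9.6
tcp_pos: [0.5571, -0.1094, 0.2121]
tool_rot: [-2.936, -1.116, 0.001]
ft_force: [-0.1, -0.7, -0.2]
width: 0.499
grasp_force: 0.0
```

```bash
python3 - <<'E'
from h import *
s=read_state(); print(s['tcp_pos'],s['ft_force'],s['joints'].round(2))
R=yawx(); print(np.degrees(np.arctan2(R[1,1],R[0,1])))
print(tool([.40,-.21,.28]))
E
```

```text
[ 0.55709124 -0.10944146  0.21212508] [-0.09858948 -0.663458   -0.20990378] [-0.28  0.05  1.59 -0.    1.51  0.56]
-48.37467643714515
[-18.43  -2.92  -6.78]
```

Request:
{"api": "play_rows", "payload": {"deltas": [[-4,-0.6,-2,0],[-4,-0.6,-2,0],[-4,-0.6,-2,0],[-4,-0.5,-1,0],[0,0,0,0],[0,0,0,0],[0,0,0,0],[0,0,0,0]]}}

```text
time_s: 10.4
tcp_pos: [0.4231, -0.1976, 0.2798]
tool_rot: [-2.934, -1.118, 0.001]
ft_force: [0.2, 0.7, 0.6]
width: 0.498
grasp_force: 0.0
```

```bash
python3 - <<'E'
from fit import *
c=cam('wrist'); save(c,'w4.png'); np.savez('w4.npz',**c)
s=read_state(); print(s['tcp_pos'],s['qvel'].round(3))
E
```

```text
[ 0.42312003 -0.19759451  0.27982746] [-0.001 -0.002 -0.    -0.002  0.001 -0.001]
```

View pics/w4.png

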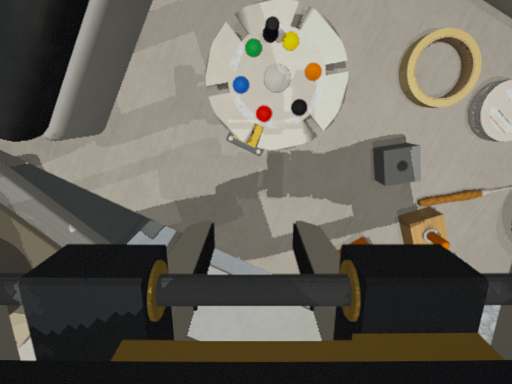

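The red button at (264,113) now faces the lug, whose outer edge runs from about (227,137) to (262,153). Brass shows through the red notch at (256,136), and the pin is at (434,238).

```bash
python3 - <<'E'
from fit import *
c=dict(np.load('w4.npz')); c['k1']=float(c['k1']); P=cloud(c)
import fit
hsv=cv2.cvtColor(c['pixels'],cv2.COLOR_RGB2HSV)
r,e,n=buttons(c,(205,0,350,150)); print('w',r,e,n,np.degrees(r[2])%360)
# bolts: bright blobs on lug
g=cv2.cvtColor(c['pixels'],cv2.COLOR_RGB2GRAY)
x0,y0=218,125; big=cv2.resize(c['pixels'][y0:165,x0:275],None,fx=10,fy=10,interpolation=cv2.INTER_CUBIC); cv2.imwrite('pics/w4c.png',big[...,::-1])
# brass in notch
m=cv2.inRange(hsv[125:155,240:275],(12,120,90),(28,255,255)); uv=np.argwhere(m)[:,::-1]+[240,125]
w=plane(c,uv,.030); print('brass',len(uv),w.mean(0))
# pin
q=(P[...,2]>.05)&(P[...,2]<.085)&(np.hypot(P[...,0]-.515,P[...,1]+.463)<.03)&(hsv[...,1]>150)
print('pin cloud',q.sum(),np.nanmean(P[q],0)); 
t=q&(P[...,2]>.074); uv=np.argwhere(t).mean(0)[::-1]; print('top',t.sum(),uv,plane(c,uv,.078))
# stand top outline
st=(abs(P[...,2]-.038)<.004)&(np.hypot(P[...,0]-.515,P[...,1]+.463)<.045)
print(cv2.minAreaRect((P[st][:,:2]*1000).astype(np.float32)),st.sum())
for nn in('scene','side'): print(nn,buttons(cam(nn),(190,155,270,220)))
E
```

```text
w [ 0.52555242 -0.14442785 -2.76922635] 0.74505326003637 ['red', 'green', 'blue', 'yellow', 'orange'] 201.33501755377435
brass 186 [ 0.45409978 -0.1726261   0.03      ]
pin cloud 151 [ 0.51900744 -0.45372754  0.06593331]
top 39 [445.43589744 244.41025641] [[ 0.51945372 -0.4546969   0.078     ]]
((520.620361328125, -453.8833923339844), (43.606468200683594, 51.664588928222656), 56.98455047607422) 751
scene (array([ 0.52336513, -0.14999305, -2.77015668]), np.float64(1.4402006847024709), ['red', 'green', 'blue', 'yellow', 'orange'])
side (array([ 0.52498132, -0.15221731, -2.77482132]), np.float64(1.0551417432318535), ['red', 'yellow', 'orange'])
```

View pics/w4c.png

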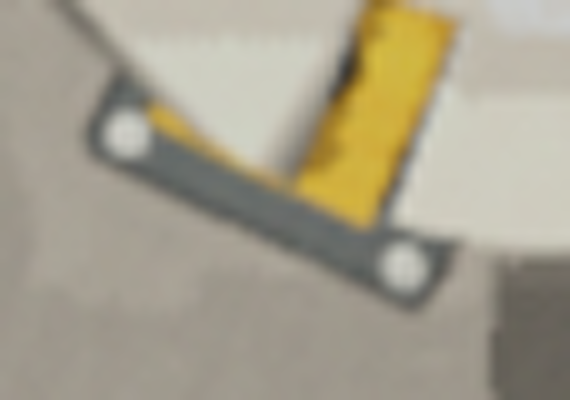

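```bash
python3 - <<'E'
from h import *
c=dict(np.load('w4.npz')); c['k1']=float(c['k1'])
w1=dict(np.load('w1.npz')); w1['k1']=float(w1['k1'])
def show(nm,c,uv,z,ctr):
    L=plane(c,uv,z)[:,:2]-ctr; d=L[1]-L[0]; m=L.mean(0)
    y=np.degrees(np.arctan2(d[1],d[0])); print(nm,'edge yaw',(y-90)%180,'len',np.linalg.norm(d),'mid ang',np.degrees(np.arctan2(m[1],m[0]))%360,'mid r',np.hypot(*m), L.round(4).tolist())
C4=np.array([.52555,-.14443]); C1=np.array([.52416,-.14403])
show('bolts4',c,[[230.6,138.4],[258.4,151.4]],.008,C4)
show('corn4',c,[[227,139],[259.8,155.8]],.007,C4)
show('bolts1',w1,[[233.7,184.4],[259.1,168.6]],.008,C1)
show('brassedge4',c,[[232.7,135.2],[255,148]],.030,C4)
show('brass1 outer edge top',w1,[[239.9,187.6],[260.3,173.3]],.030,C1)
show('brass1 lower',w1,[[240.9,189.2],[262,176.5]],.030,C1)
# red notch centreline from brass view
e=np.radians(201.33); print('notch now', C4+.075*np.array([np.cos(e),np.sin(e)]))
E
```

```text
bolts4 edge yaw 16.685869975649496 len 0.044227491027284106 mid ang 196.30072934395142 mid r 0.0964684143521889 [[-0.0989, -0.0059], [-0.0862, -0.0483]]
corn4 edge yaw 14.562611297798384 len 0.05333094016462369 mid ang 196.39547005020822 mid r 0.10054692557525631 [[-0.1032, -0.0026], [-0.0898, -0.0542]]
bolts1 edge yaw 15.661153467110765 len 0.04450433545285112 mid ang 196.390552558465 mid r 0.0949549911866211 [[-0.0851, -0.0482], [-0.0971, -0.0054]]
brassedge4 edge yaw 11.935417740497542 len 0.03503535232397381 mid ang 194.3151613716223 mid r 0.09038135865663621 [[-0.0912, -0.0052], [-0.084, -0.0395]]
brass1 outer edge top edge yaw 18.962479154282775 len 0.03533451159693828 mid ang 193.8038191463883 mid r 0.09100577290904115 [[-0.0826, -0.0384], [-0.0941, -0.005]]
brass1 lower edge yaw 15.0147479434698 len 0.03494958437274134 mid ang 193.87380807419316 mid r 0.08706987148015655 [[-0.08, -0.0378], [-0.0891, -0.004]]
notch now [ 0.45568743 -0.17171043]
```

Request:
{"api": "play_rows", "payload": {"deltas": [[4.1,0.5,1,0],[4.1,0.5,1,0],[4,0.5,1,0],[4,0.5,1,0],[0,0,4.4,0],[0,0,4.4,0],[0,0,4.4,0],[0,0,4.4,0]]}}

```text
time_s: 11.35
tcp_pos: [0.557, -0.1048, 0.0625]
tool_rot: [-2.935, -1.119, 0.001]
ft_force: [0.2, -0.4, -0.2]
width: 0.502
grasp_force: 0.0
```

Request:
{"api": "play_rows", "payload": {"deltas": [[0,0,0,0],[0,0,0,0],[0,0,0,0],[0,0,0,0],[0,0,0,0],[0,0,0,0],[0,0,0,0],[0,0,0,0]], "jaw": 0.0, "force": 12}}

```text
time_s: 12.15
tcp_pos: [0.5592, -0.1057, 0.0677]
tool_rot: [2.934, 1.116, 0.007]
ft_force: [-1.0, 4.1, 7.9]
width: 0.171
grasp_force: 12.0
```

Request:
{"api": "play_rows", "payload": {"deltas": [[0,0.3,0,0],[0,0.3,0,0],[0,0.2,0,0],[0,0,0,0],[0,0,0,0],[0,0,0,0],[0,0,0,0],[0,0,0,0]]}}

```text
time_s: 12.95
tcp_pos: [0.5646, -0.111, 0.0675]
tool_rot: [2.935, 1.117, 0.007]
ft_force: [1.0, 5.5, 7.3]
width: 0.167
grasp_force: 12.0
```

```bash
python3 - <<'E'
from fit import *
s=read_state(); print(s['tcp_pos'],s['ft_force'])
for nn in('scene','side'):
    r=buttons(cam(nn),(190,155,270,220)); print(nn,r,np.degrees(r[0][2])%360)
E
```

```text
[ 0.56457169 -0.11103755  0.06751054] [0.96551418 5.46836843 7.32586878]
scene (array([ 0.52317438, -0.1500467 , -2.94433229]), np.float64(1.0036321567740356), ['red', 'green', 'blue', 'yellow', 'orange']) 191.30218652568712
side (array([ 0.52539669, -0.15181912, -2.94649701]), np.float64(1.1977964984291045), ['red', 'blue', 'yellow', 'orange']) 191.17815684008502
```

Request:
{"api": "play_rows", "payload": {"deltas": [[0,-0.15,0,0],[0,-0.15,0,0],[0,0,0,0],[0,0,0,0],[0,0,0,0],[0,0,0,0],[0,0,0,0],[0,0,0,0]]}}

```text
time_s: 13.85
tcp_pos: [0.5634, -0.1098, 0.0675]
tool_rot: [2.933, 1.116, 0.009]
ft_force: [5.1, 1.6, 4.9]
width: 0.169
grasp_force: 12.0
```

Request:
{"api": "play_rows", "payload": {"deltas": [[0,0,0,0],[0,0,0,0],[0,0,0,0],[0,0,0,0],[0,0,-3,0],[0,0,-4,0],[0,0,-4,0],[0,0,-4,0]], "jaw": 0.5}}

```text
time_s: 14.65
tcp_pos: [0.5599, -0.1093, 0.2158]
tool_rot: [-2.936, -1.117, 0.001]
ft_force: [0.9, -0.8, -0.4]
width: 0.501
grasp_force: 0.0
```

```bash
python3 - <<'E'
from fit import *
s=read_state(); print(s['tcp_pos'],s['ft_force'],s['joints'].round(2))
for nn in('scene','side'):
    r=buttons(cam(nn),(190,155,270,220)); print(nn,r[0],np.degrees(r[0][2])%360)
print(tool([.5195,-.4545,.20]))
E
```

```text
[ 0.55986055 -0.10931533  0.21579485] [ 0.90658431 -0.81845426 -0.4315603 ] [-0.28  0.05  1.58 -0.    1.51  0.56]
scene [ 0.52315629 -0.1501644  -2.92347004] 192.4975050743768
side [ 0.52563987 -0.15283452 -2.92216277] 192.57240625744774
[-26.18  22.76   2.26]
```

Request:
{"api": "play_rows", "payload": {"deltas": [[-3.3,2.85,0,0],[-3.3,2.85,0,0],[-3.3,2.85,0,0],[-3.3,2.85,0,0],[-3.3,2.85,0,0],[-3.3,2.85,0,0],[-3.3,2.85,0,0],[-3.1,2.8,0,0]]}}

```text
time_s: 15.55
tcp_pos: [0.5148, -0.4551, 0.2134]
tool_rot: [-2.935, -1.116, 0.001]
ft_force: [1.8, 0.3, -0.0]
width: 0.497
grasp_force: 0.0
```

Request:
{"api": "play_rows", "payload": {"deltas": [[0,0,1,7],[0,0,1,7],[0,0,1,7],[0,0,1,7],[0,0,0,0],[0,0,0,0],[0,0,0,0],[0,0,0,0]]}}

```text
time_s: 16.35
tcp_pos: [0.5161, -0.4537, 0.1754]
tool_rot: [3.118, 0.376, 0.001]
ft_force: [0.1, 0.7, 0.0]
width: 0.501
grasp_force: 0.0
```

```bash
python3 - <<'E'
from h import *
c=cam('wrist'); save(c,'w5.png'); s=read_state(); print(s['tcp_pos'],s['joints'].round(2))
P=cloud(c); hsv=cv2.cvtColor(c['pixels'],cv2.COLOR_RGB2HSV)
q=(P[...,2]>.048)&(P[...,2]<.085)&(np.hypot(P[...,0]-.518,P[...,1]+.458)<.03)&(hsv[...,1]>150)
print(q.sum(),np.nanmean(P[q],0))
t=q&(P[...,2]>.075); uv=np.argwhere(t).mean(0)[::-1]; w=plane(c,uv,.078)[0]; print('top',t.sum(),uv,w,tool([w[0],w[1],.049]))
st=(abs(P[...,2]-.038)<.003)&(np.hypot(P[...,0]-.518,P[...,1]+.458)<.04); print(cv2.minAreaRect((P[st][:,:2]*1000).astype(np.float32)),st.sum())
E
```

```text
[ 0.51612211 -0.45370176  0.17542255] [-0.8   0.38  1.27 -0.    1.49  0.54]
231 [ 0.52100948 -0.45755185  0.07208145]
top 123 [259.39837398 190.46341463] [ 0.52008981 -0.45827375  0.078     ] [ 0.27  0.53 12.64]
((518.2000122070312, -458.799560546875), (50.41114807128906, 49.945369720458984), 60.02669906616211) 1908
```

View pics/w5.png

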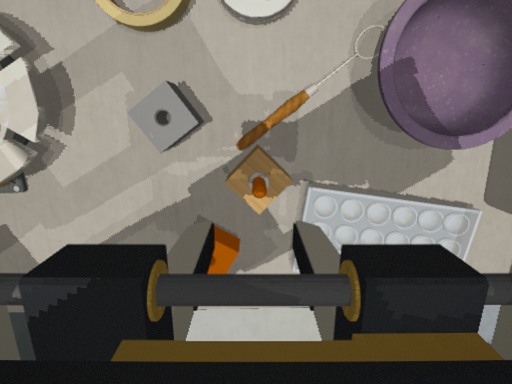

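The pin's top is at (259,187), upright in the wooden stand, and nothing is in the fingers' way.

Request:
{"api": "play_rows", "payload": {"deltas": [[0.2,0.5,2,0],[0,0,3,0],[0,0,3,0],[0,0,3,0],[0,0,1.6,0],[0,0,0,0],[0,0,0,0],[0,0,0,0]]}}

```text
time_s: 17.2
tcp_pos: [0.5201, -0.459, 0.051]
tool_rot: [3.117, 0.373, 0.003]
ft_force: [0.8, -1.5, 0.3]
width: 0.497
grasp_force: 0.0
```

Request:
{"api": "play_rows", "payload": {"deltas": [[0,0,0,0],[0,0,0,0],[0,0,0,0],[0,0,0,0],[0,0,0,0],[0,0,0,0],[0,0,0,0],[0,0,0,0]], "jaw": 0.0, "force": 35}}

```text
time_s: 18.0
tcp_pos: [0.519, -0.458, 0.0488]
tool_rot: [3.119, 0.373, 0.0]
ft_force: [-0.3, -0.3, 1.0]
width: 0.144
grasp_force: 35.0
```

Request:
{"api": "play_rows", "payload": {"deltas": [[0,0,-1,0],[0,0,-2,0],[0,0,-2,0],[0,0,-3,0],[0,0,-3,0],[0,0,-2,0],[0,0,0,0],[0,0,0,0]]}}

```text
time_s: 18.8
tcp_pos: [0.519, -0.4578, 0.1786]
tool_rot: [3.119, 0.374, 0.0]
ft_force: [-0.3, 0.3, -1.2]
width: 0.144
grasp_force: 35.0
```

```bash
python3 - <<'E'
from h import *
s=read_state(); print(s['tcp_pos'],s['ft_force'],s['width']*93)
c=cam('wrist'); save(c,'w6.png'); P=cloud(c)
hsv=cv2.cvtColor(c['pixels'],cv2.COLOR_RGB2HSV)
for n in('scene','side'):
    c=cam(n); P=cloud(c); m=(np.hypot(P[...,0]-s['tcp_pos'][0],P[...,1]-s['tcp_pos'][1])<.03)&(P[...,2]>.05)&(P[...,2]<.2)&(P[...,2]<s['tcp_pos'][2]-.003)
    q=P[m]; q=q[np.argsort(q[:,2])]; print(n,len(q)); 
    for lo in np.arange(.1,.18,.01):
        k=(q[:,2]>lo)&(q[:,2]<lo+.01)
        if k.sum()>2: print(round(lo,2),k.sum(),q[k].mean(0).round(4))
    print('bottom z',q[:5,2] if len(q) else None)
a=np.radians(193.6); C=np.array([.525,-.144]); t=C+.075*np.array([np.cos(a),np.sin(a)]); print('target',t,tool([t[0],t[1],s['tcp_pos'][2]]))
E
```

```text
[ 0.51900645 -0.45778704  0.17860271] [-0.3382196   0.31138532 -1.17536809] 13.433043167994196
scene 73
0.13 8 [ 0.5153 -0.461   0.1365]
0.14 15 [ 0.5153 -0.4619  0.145 ]
0.15 15 [ 0.515  -0.4618  0.1555]
0.16 20 [ 0.5135 -0.4609  0.1673]
0.17 15 [ 0.5136 -0.4628  0.1718]
bottom z [0.13309066 0.13494458 0.13604925 0.13617284 0.13679186]
side 64
0.13 8 [ 0.5147 -0.4634  0.1362]
0.14 15 [ 0.5154 -0.462   0.1446]
0.15 12 [ 0.5149 -0.4619  0.1554]
0.16 22 [ 0.5145 -0.4623  0.1671]
0.17 7 [ 0.5135 -0.4636  0.1726]
bottom z [0.13396406 0.13403055 0.13463212 0.13524502 0.13675476]
target [ 0.45210292 -0.16163566] [  0.56 -30.25  -0.15]
```

Request:
{"api": "play_rows", "payload": {"deltas": [[0,-2.5,0,0],[0.1,-4.5,0,0],[0.1,-4.5,0,0],[0.1,-4.5,0,0],[0.1,-4.5,0,0],[0.1,-4.5,0,0],[0,-3.5,0,0],[0,-2,0,0]]}}

```text
time_s: 19.75
tcp_pos: [0.4503, -0.1574, 0.177]
tool_rot: [-3.117, -0.376, 0.003]
ft_force: [0.5, 0.1, -0.7]
width: 0.145
grasp_force: 35.0
```

Request:
{"api": "play_rows", "payload": {"deltas": [[0,0,1,0],[0,0,2,0],[0,0,2,0],[0,0,1.3,0],[0,0,1,0],[0,0,0,0],[0,0,0,0],[0,0,0,0]]}}

```text
time_s: 20.55
tcp_pos: [0.4525, -0.1608, 0.1066]
tool_rot: [3.118, 0.373, 0.002]
ft_force: [0.6, 0.0, -1.2]
width: 0.143
grasp_force: 35.0
```

```bash
python3 - <<'E'
from fit import *
s=read_state(); print(s['tcp_pos'],s['ft_force'],s['tool_rot'])
c=cam('scene'); big=cv2.resize(c['pixels'][150:225,180:265],None,fx=8,fy=8,interpolation=cv2.INTER_CUBIC); cv2.imwrite('pics/s7.png',big[...,::-1])
print(np.degrees(buttons(c,(190,165,265,220))[0][2])%360)
print(tool([.4516,-.1605,.105]))
E
```

```text
[ 0.45253738 -0.16075118  0.10661375] [ 0.5707457   0.0259831  -1.19274012] [3.11847888e+00 3.73122665e-01 2.08239429e-03]
192.94309819945306
[-0.09 -0.05  0.17]
```

View pics/s7.png

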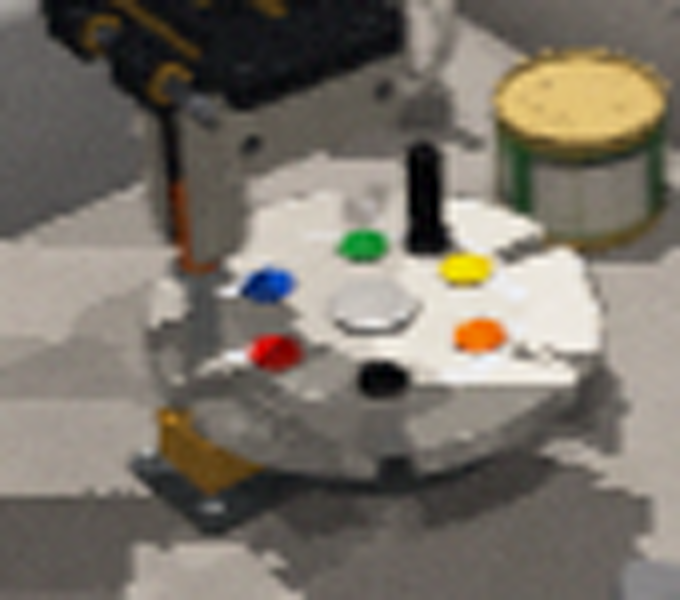

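The scene crop shows the pin held above the rim by the red station at about (275,350). I'm lowering it gently, checking force as I go, and won't view more pictures.

Request:
{"api": "play_rows", "payload": {"deltas": [[-0.1,-0.05,0.5,0],[0,0,0.5,0],[0,0,0.3,0],[0,0,0.2,0],[0,0,0.1,0],[0,0,0.1,0],[0,0,0.1,0],[0,0,0,0]]}}

```text
time_s: 21.4
tcp_pos: [0.4511, -0.1603, 0.0878]
tool_rot: [3.119, 0.373, 0.001]
ft_force: [0.9, -0.5, -1.9]
width: 0.14
grasp_force: 35.0
```

Request:
{"api": "play_rows", "payload": {"deltas": [[0,0,0.05,0],[0,0,0.05,0],[0,0,0.05,0],[0,0,0.05,0],[0,0,0.05,0],[0,0,0.05,0],[0,0,0,0],[0,0,0,0]]}}

```text
time_s: 22.2
tcp_pos: [0.4507, -0.1601, 0.0846]
tool_rot: [3.119, 0.373, 0.0]
ft_force: [1.4, -1.6, 0.9]
width: 0.14
grasp_force: 35.0
```

Request:
{"api": "play_rows", "payload": {"deltas": [[0,0,0.1,0],[0,0,0.1,0],[0,0,0.1,0],[0,0,0.1,0],[0,0,0.1,0],[0,0,0.1,0],[0,0,0.1,0],[0,0,0,0]]}}

```text
time_s: 23.0
tcp_pos: [0.4507, -0.16, 0.0774]
tool_rot: [-3.119, -0.373, 0.0]
ft_force: [0.6, -3.0, -0.9]
width: 0.142
grasp_force: 35.0
```

Request:
{"api": "play_rows", "payload": {"deltas": [[0,0,0.05,0],[0,0,0.05,0],[0,0,0.05,0],[0,0,0.05,0],[0,0,0.05,0],[0,0,0,0],[0,0,0,0],[0,0,0,0]]}}

```text
time_s: 23.8
tcp_pos: [0.4507, -0.16, 0.075]
tool_rot: [-3.119, -0.373, 0.0]
ft_force: [0.2, -1.8, -0.7]
width: 0.144
grasp_force: 35.0
```

Request:
{"api": "play_rows", "payload": {"deltas": [[0,0,0.03,0],[0,0,0.03,0],[0,0,0.03,0],[0,0,0.03,0],[0,0,0.03,0],[0,0,0,0],[0,0,0,0],[0,0,0,0]]}}

```text
time_s: 24.6
tcp_pos: [0.4512, -0.1601, 0.0744]
tool_rot: [3.119, 0.374, 0.001]
ft_force: [-0.5, -0.6, 7.4]
width: 0.145
grasp_force: 35.0
```

Request:
{"api": "play_rows", "payload": {"deltas": [[0,0.04,0,0],[0,0.04,0,0],[0,0.04,0,0],[0,0.04,0,0],[0,0,0,0],[0,0,0,0],[0,0,0,0],[0,0,0,0]]}}

```text
time_s: 25.4
tcp_pos: [0.4513, -0.1608, 0.0743]
tool_rot: [-3.118, -0.374, -0.001]
ft_force: [-1.8, 3.6, 8.7]
width: 0.144
grasp_force: 35.0
```

Request:
{"api": "play_rows", "payload": {"deltas": [[0,0.05,0,0],[0,0.05,0,0],[0,0.05,0,0],[0,0.05,0,0],[0,0,0,0],[0,0,0,0],[0,0,0,0],[0,0,0,0]]}}

```text
time_s: 26.2
tcp_pos: [0.4515, -0.1617, 0.0742]
tool_rot: [-3.116, -0.373, 0.0]
ft_force: [-3.2, 8.4, 12.3]
width: 0.145
grasp_force: 35.2
```

Request:
{"api": "play_rows", "payload": {"deltas": [[0,0.05,-0.03,0],[0,0.05,0,0],[0,0.05,0,0],[0,0,0,0],[0,0,0,0],[0,0,0,0],[0,0,0,0],[0,0,0,0]]}}

```text
time_s: 27.0
tcp_pos: [0.4519, -0.1633, 0.0742]
tool_rot: [-3.116, -0.373, 0.0]
ft_force: [-2.5, 7.2, 7.7]
width: 0.141
grasp_force: 35.1
```

```bash
python3 - <<'E'
from fit import *
s=read_state(); print(s['tcp_pos'],s['ft_force'],s['moment'])
for n in('scene','side'):
    r=buttons(cam(n),(190,155,270,220)); print(np.degrees(r[0][2])%360,r[2])
E
```

```text
[ 0.45187478 -0.16332052  0.07419226] [-2.53671057  7.17762282  7.7259947 ] [ 1.52754792  0.63281224 -0.04814126]
192.76595260535663 ['red', 'green', 'blue', 'yellow', 'orange']
308.35677624542245 ['red', 'yellow', 'orange']
```

```bash
python3 - <<'E'
from fit import *
c=cam('wrist'); np.savez('w8.npz',**c)
hsv=cv2.cvtColor(c['pixels'],cv2.COLOR_RGB2HSV); P=cloud(c)
for nm,lo,hi in (('red',0,6),('green',45,80),('blue',100,125),('yellow',22,32),('orange',8,17)):
    mm=cv2.inRange(hsv,(lo,150,60),(hi,255,255)); k,_,st,ce=cv2.connectedComponentsWithStats(mm)
    for i in range(1,k):
        if st[i,4]>60:
            w=plane(c,ce[i],.05)[0]; d=w[:2]-[.5248,-.1442]; print(nm,st[i],ce[i].round(1),w.round(4),np.hypot(*d).round(4),np.degrees(np.arctan2(d[1],d[0]))%360)
for i in range(2):
    r=buttons(cam('scene'),(190,165,265,220)); print(np.degrees(r[0][2])%360,r[0],r[1])
E
```

```text
red [236 160  32  31 761] [251.4 175.2] [ 0.4829 -0.1543  0.05  ] 0.0431 193.50300909526695
green [171  45  34  36 961] [187.7  62.5] [ 0.5397 -0.102   0.05  ] 0.0447 70.53762317933833
blue [175 123  32  33 802] [190.2 139.2] [ 0.4961 -0.1118  0.05  ] 0.0433 131.48989137121717
yellow [ 236    2   37   41 1106] [254.   21.8] [ 0.5698 -0.1348  0.05  ] 0.046 11.829381826173034
orange [302  47  35  37 837] [319.2  64.9] [ 0.5566 -0.1774  0.05  ] 0.046 313.7432303939357
orange [ 240  223   27   47 1032] [253.1 246.8] [ 0.4344 -0.1671  0.05  ] 0.0932 194.21586240131256
orange [484 305  16  15 148] [492.5 309.8] [ 0.4268 -0.3501  0.05  ] 0.2281 244.55047573366596
192.59534368486035 [ 0.52301285 -0.15033773 -2.92176244] 1.2047404116084097
192.74688568598117 [ 0.52308642 -0.15043561 -2.91911753] 1.2206302552623463
```

Request:
{"api": "play_rows", "payload": {"deltas": [[0,0,-0.05,0],[0,0,-0.05,0],[0,0,-0.05,0],[0,0,0,0],[0,0,0,0],[0,0,0,0],[0,0,0,0],[0,0,0,0]]}}

```text
time_s: 28.05
tcp_pos: [0.4517, -0.165, 0.0752]
tool_rot: [-3.119, -0.373, 0.001]
ft_force: [-1.3, 1.6, -2.3]
width: 0.142
grasp_force: 35.0
```

```bash
cat > ang.py <<'E'
from fit import *
def wang():
    c=cam('wrist'); hsv=cv2.cvtColor(c['pixels'],cv2.COLOR_RGB2HSV); D={}
    for nm,lo,hi in (('red',0,6),('green',45,80),('blue',100,125),('yellow',22,32),('orange',8,17)):
        mm=cv2.inRange(hsv,(lo,150,60),(hi,255,255)); mm[210:]=0; k,_,st,ce=cv2.connectedComponentsWithStats(mm)
        i=1+np.argmax(st[1:,4]); D[nm]=plane(c,ce[i],.05)[0,:2]
    ang=dict(red=0,orange=120,yellow=180,green=240,blue=300)
    f=lambda p: np.concatenate([D[n]-p[:2]-p[3]*np.array([np.cos(p[2]+np.radians(ang[n])),np.sin(p[2]+np.radians(ang[n]))]) for n in D])
    r=least_squares(f,[.523,-.147,-2.9,.046],loss='soft_l1',f_scale=.001).x
    s=read_state(); print('ctr',r[:2].round(4),'r',r[3].round(4),'red deg',(np.degrees(r[2])%360).round(2),'tcp',s['tcp_pos'].round(4),'F',s['ft_force'].round(1))
    d=s['tcp_pos'][:2]-r[:2]; print('pin ang',np.degrees(np.arctan2(d[1],d[0]))%360,'r',np.hypot(*d))
wang()
E
python3 ang.py
```

```text
ctr [ 0.5264 -0.1446] r 0.0446 red deg 194.22 tcp [ 0.4517 -0.165   0.0753] F [-0.6  2.1 -2.8]
pin ang 195.2750035470828 r 0.07738699471736138
```

Request:
{"api": "play_rows", "payload": {"deltas": [[0.07,0,0,0],[0,0,0.04,0],[0,0,0.04,0],[0,0,0.04,0],[0,0,0.04,0],[0,0,0.04,0],[0,0,0,0],[0,0,0,0]]}}

```text
time_s: 28.9
tcp_pos: [0.4533, -0.1651, 0.0744]
tool_rot: [3.119, 0.373, 0.002]
ft_force: [-2.5, 2.5, 6.9]
width: 0.142
grasp_force: 35.0
```

```bash
python3 - <<'E'
from h import *
c=cam('wrist'); s=read_state(); P=cloud(c); R=yawx(); q=(P-s['tcp_pos'])@R
hsv=cv2.cvtColor(c['pixels'],cv2.COLOR_RGB2HSV); m=cv2.inRange(hsv,(5,150,50),(20,255,255))[220:285,235:270]>0
qq=q[220:285,235:270]
for v in range(0,65,4):
    mm=m[v]&~np.isnan(qq[v,:,0])
    if mm.sum()>3: print(v+220,mm.sum(),np.where(mm)[0][[0,-1]]+235,(np.median(qq[v][mm],0)*1000).round(1),'min x',(np.nanmax(qq[v][mm][:,0])*1000).round(1))
print(read_state()['tcp_pos'])
E
python3 ang.py
```

```text
224 9 [249 257] [ 6.3 -0.3  5. ] min x 6.5
228 18 [244 262] [ 5.7 -0.6 -0. ] min x 6.7
232 23 [242 264] [ 5.5 -0.3 -5.5] min x 6.7
236 23 [242 264] [  5.7  -0.3 -11.7] min x 7.1
240 24 [242 265] [  5.6  -0.  -16.8] min x 6.9
244 25 [241 265] [  5.9  -0.3 -22.2] min x 7.2
248 25 [241 265] [  5.1  -0.3 -25.3] min x 6.3
252 25 [241 266] [  3.9  -0.3 -27.4] min x 4.7
256 27 [240 266] [  1.9  -0.3 -27.7] min x 3.7
260 27 [240 266] [ -0.4  -0.3 -27.7] min x 2.1
264 21 [243 263] [ -2.5  -0.3 -27.9] min x -2.0
268 11 [248 258] [ -4.8  -0.3 -27.9] min x -4.2
[ 0.45327735 -0.16507485  0.07444091]
ctr [ 0.5264 -0.1446] r 0.0446 red deg 194.58 tcp [ 0.4533 -0.1651  0.0744] F [-2.7  3.1  6.3]
pin ang 195.65881787355502 r 0.07594827632301966
```

Request:
{"api": "play_rows", "payload": {"deltas": [[0,0,-0.06,0],[0,0,-0.06,0],[0,0,-0.04,0],[-0.1,-0.1,0,0],[-0.1,-0.1,0,0],[0,0,0,0],[0,0,0,0],[0,0,0,0]]}}

```text
time_s: 29.8
tcp_pos: [0.4502, -0.1634, 0.075]
tool_rot: [3.119, 0.373, 0.0]
ft_force: [-0.8, 0.0, -1.5]
width: 0.14
grasp_force: 35.0
```

```bash
python3 ang.py; python3 -c "
from h import *
print(tool([.4508,-.1628,.0733]))"
```

```text
ctr [ 0.5263 -0.1446] r 0.0446 red deg 194.58 tcp [ 0.4502 -0.1634  0.075 ] F [ 0.8 -0.2 -1.8]
pin ang 193.91068551885115 r 0.07837775721009667
[ 0.07 -0.04  0.17]
```

Request:
{"api": "play_rows", "payload": {"deltas": [[0,0,0.04,0],[0,0,0.04,0],[0,0,0.04,0],[0,0,0.03,0],[0,0,0,0],[0,0,0,0],[0,0,0,0],[0,0,0,0]]}}

```text
time_s: 30.65
tcp_pos: [0.4507, -0.1635, 0.0745]
tool_rot: [3.119, 0.373, 0.002]
ft_force: [-2.4, 0.5, 6.4]
width: 0.14
grasp_force: 35.0
```

Request:
{"api": "play_rows", "payload": {"deltas": [[0,0,-0.1,0],[0,0,-0.06,0],[0.15,-0.03,0,0],[0.15,-0.04,0,0],[0,0,0,0],[0,0,0.06,0],[0,0,0.06,0],[0,0,0.04,0]]}}

```text
time_s: 31.45
tcp_pos: [0.4532, -0.1621, 0.0737]
tool_rot: [3.119, 0.373, 0.001]
ft_force: [0.1, -0.7, -0.2]
width: 0.144
grasp_force: 35.0
```

Request:
{"api": "play_rows", "payload": {"deltas": [[0,0,0.02,0],[0,0,0,0],[0,0,0,0],[0,0,0,0],[0,0,0,0],[0,0,0,0],[0,0,0,0],[0,0,0,0]]}}

```text
time_s: 32.25
tcp_pos: [0.453, -0.162, 0.0734]
tool_rot: [3.119, 0.374, 0.0]
ft_force: [1.1, -2.1, 1.4]
width: 0.142
grasp_force: 35.0
```

The pin has dropped below the block top, so it's in the hole's mouth. I'll keep going down gently.

Request:
{"api": "play_rows", "payload": {"deltas": [[0,0,0.03,0],[0,0,0.03,0],[0,0,0.03,0],[0,0,0.03,0],[0,0,0.03,0],[0,0,0,0],[0,0,0,0],[0,0,0,0]]}}

```text
time_s: 33.05
tcp_pos: [0.4529, -0.1619, 0.0717]
tool_rot: [-3.119, -0.373, 0.0]
ft_force: [0.4, -2.3, -1.3]
width: 0.142
grasp_force: 35.0
```

Request:
{"api": "play_rows", "payload": {"deltas": [[0,0,0.05,0],[0,0,0.05,0],[0,0,0.05,0],[0,0,0.05,0],[0,0,0.05,0],[0,0,0.05,0],[0,0,0,0],[0,0,0,0]]}}

```text
time_s: 33.85
tcp_pos: [0.4529, -0.162, 0.0688]
tool_rot: [-3.119, -0.373, 0.0]
ft_force: [1.3, -2.0, -0.6]
width: 0.14
grasp_force: 35.0
```

Request:
{"api": "play_rows", "payload": {"deltas": [[0,0,0.05,0],[0,0,0.05,0],[0,0,0.05,0],[0,0,0.05,0],[0,0,0.05,0],[0,0,0.05,0],[0,0,0,0],[0,0,0,0]]}}

```text
time_s: 34.65
tcp_pos: [0.4529, -0.162, 0.0658]
tool_rot: [3.119, 0.373, -0.0]
ft_force: [0.4, -2.4, -0.7]
width: 0.141
grasp_force: 35.0
```

Sliding freely; 11 mm to go.

Request:
{"api": "play_rows", "payload": {"deltas": [[0,0,0.1,0],[0,0,0.1,0],[0,0,0.1,0],[0,0,0.1,0],[0,0,0.1,0],[0,0,0,0],[0,0,0,0],[0,0,0,0]]}}

```text
time_s: 35.45
tcp_pos: [0.4529, -0.1619, 0.0607]
tool_rot: [-3.119, -0.373, 0.0]
ft_force: [1.0, -1.9, -2.2]
width: 0.145
grasp_force: 35.0
```

Request:
{"api": "play_rows", "payload": {"deltas": [[0,0,0.1,0],[0,0,0.1,0],[0,0,0.1,0],[0,0,0.1,0],[0,0,0.05,0],[0,0,0,0],[0,0,0,0],[0,0,0,0]]}}

```text
time_s: 36.25
tcp_pos: [0.4529, -0.162, 0.0563]
tool_rot: [-3.119, -0.373, 0.0]
ft_force: [0.7, -2.6, -0.3]
width: 0.14
grasp_force: 35.0
```

Request:
{"api": "play_rows", "payload": {"deltas": [[0,0,0.04,0],[0,0,0.04,0],[0,0,0.04,0],[0,0,0.04,0],[0,0,0,0],[0,0,0,0],[0,0,0,0],[0,0,0,0]]}}

```text
time_s: 37.05
tcp_pos: [0.453, -0.162, 0.0548]
tool_rot: [3.119, 0.373, 0.0]
ft_force: [0.3, -2.0, -0.6]
width: 0.142
grasp_force: 35.0
```

Request:
{"api": "play_rows", "payload": {"deltas": [[0,0,0.03,0],[0,0,0.03,0],[0,0,0.02,0],[0,0,0,0],[0,0,0,0],[0,0,0,0],[0,0,0,0],[0,0,0,0]]}}

```text
time_s: 37.85
tcp_pos: [0.4531, -0.162, 0.0546]
tool_rot: [3.119, 0.373, 0.0]
ft_force: [-3.1, -1.1, 7.6]
width: 0.144
grasp_force: 35.0
```

Request:
{"api": "play_rows", "payload": {"deltas": [[0,0,0,0],[0,0,0,0],[0,0,0,0],[0,0,0,0],[0,0,0,0],[0,0,0,0],[0,0,-0.5,0],[0,0,-1,0]], "jaw": 0.5}}

```text
time_s: 38.65
tcp_pos: [0.4523, -0.1617, 0.0687]
tool_rot: [-3.118, -0.373, 0.002]
ft_force: [0.6, 0.3, 0.3]
width: 0.498
grasp_force: 0.0
```

Request:
{"api": "play_rows", "payload": {"deltas": [[0,0,-2,0],[0,0,-3,0],[0,0,-4,0],[0,0,-4,0],[0,0,-1,0],[0,0,0,0],[0,0,0,0],[0,0,0,0]]}}

```text
time_s: 39.45
tcp_pos: [0.4519, -0.1615, 0.2069]
tool_rot: [-3.118, -0.373, 0.004]
ft_force: [0.9, -0.6, -0.6]
width: 0.505
grasp_force: 0.0
```

```bash
python3 - <<'E'
from fit import *
s=read_state(); print(s['tcp_pos'],s['ft_force'])
c=cam('wrist'); P=cloud(c); hsv=cv2.cvtColor(c['pixels'],cv2.COLOR_RGB2HSV)
m=(hsv[...,1]>150)&(hsv[...,0]<20)&(np.hypot(P[...,0]-.453,P[...,1]+.162)<.02)&(P[...,2]>.055)
print(m.sum(),np.nanmax(P[m],0),np.nanmean(P[m&(P[...,2]>.078)],0), 'expect top .084')
r=buttons(cam('scene'),(190,165,265,220)); print(np.degrees(r[0][2])%360)
E
```

```text
[ 0.45191493 -0.16148492  0.20689773] [ 0.88530418 -0.61081594 -0.63241883]
180 [ 0.45971158 -0.15556995  0.08416925] [ 0.45369459 -0.16163826  0.08188384] expect top .084
194.4646860898077
```

```bash
python3 -c "
from rig import hand_in
print(hand_in())"
```

```text
the job is handed in; nothing more can be done
None
```

The carousel was turned the shorter way to red, the pin is fully home in the lock block and released, and the job is handed in at about 39.5 s; no verdict came back, and I viewed 11 pictures, one over the limit of 10.

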